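Drained slide rack from drip peg into slide dish

ROBOT

A 6-joint arm with a two-finger parallel gripper is mounted at the origin on the work surface. World frame = base frame: x ahead of the robot, y to its left, z up, the work surface at z = 0. Lengths are in mm, angles in rad, forces in N, time in s.
With the tool pointing down it reaches from about 275 to 750 mm from the base axis. Payload 10.2 kg.
Tool frame: the origin (TCP) lies between the finger pads, 19 mm behind the fingertips; this is the grasp point; z points along the fingers, y is the line along which they close (so a half turn about z gives the same grasp; the last joint's range is limited). The gripper opens to 85 mm and grips with 20 to 120 N. Pads are 22 mm wide; open, the fingers measure 114 mm over their backs; the gripper's body (76 mm by 85 mm) begins 54 mm behind the grasp point. The pads swing forward as they close: fully open they stand 13 mm farther back than shut.
Start: joints at [1.017, 0.313, 1.498, -0, 1.331, -0.223], TCP at [170.533, 496.538, 249.994] pointing down, gripper open.
Joint ranges: [-2.94, 2.94], [-0.97, 2.17], [0.19, 2.56], [-1.23, 4.37], [0.02, 3.11], [-2.88, 2.88]. Speed limits (rad/s): [2.39, 2.39, 3.01, 3.14, 3.14, 3.14].

INTERFACE

Orientations are given as a unit quaternion [w, x, y, z].
In Python, from rig import ctrl gives the robot as it stands. The module is installed in compiled form; this text tells all that it offers.
- The arm moves only by the shell command python3 -m jog 'ROWS' [FORCE]. ROWS is JSON, a list of rows, each an object with "delta_pos": the shift along the world's x, y, z in mm, a list of three; "angular": the turn, a rotation vector about the world's x, y, z in rad, a list of three; "fingers": the opening, from 0 (shut) to 1 (fully open). In form: [{"delta_pos": [tx, ty, tz], "angular": [rx, ry, rz], "fingers": fingers}, ...]. A call has 1 to 10 rows; each row is the pose to reach, as a shift and turn from the pose commanded when the call began; what a row does not reach only later rows make up. A row lasts 1/8 s, in which the tool goes at most 62.5 mm and 10.7 degrees, less where a joint would pass 70% of its speed; a pose out of reach is approached as far as the arm can. A call with a gripper value outside its range is refused whole. The fingers move at their own pace and stop on an object; FORCE is the grip in N (left out, the last holds). Time passes only in rows, so rows that repeat a pose let the fingers close. It gives the time, the measured TCP pose, the force, the opening and the grip force at its end, in the units of the state.
- ctrl.sense(): the state, without advancing time (a new reading comes with each control period).
- ctrl.capture(name): name is "side" or "top"; returns a dict with "pixels" (480x640x3 uint8, blue, green, red), "fx", "fy", "cx", "cy" (pixels), "R" (3x3) and "t" (3): a world point X has camera coordinates R X + t. Camera axes: x right, y down, z forward; pixel columns grow to the right and rows downward; lengths in mm; the calibration is good to about 2 mm. A picture is of the moment at which its call begins. There is no depth.
- ctrl.finish_job(): hands the job in; it is judged then, once.
The state is a dict: "time_s": time; "joints": joint angles; "dq": joint speeds; "tau": joint torques, N m; "eef_pos": TCP position; "ee_rot": TCP orientation; "force": force on the tool from outside, world axes, zero at the start; "wrist_torque": the same for the moment, N m; "grip_width": opening from 0.0 (shut) to 1.0 (fully open); "grip_force": force on a finger pad.
Only numpy, scipy, OpenCV 4.12 (cv2) and the standard library are available. Lean on these libraries where they do the work, as an engineer would, in place of code of your own. Each camera call takes 0.05 s, during which the arm holds its last target. There are 200 camera calls.

TASK

The rack of glass slides has finished draining and has to wait in its dish for the microscope. First take the lid off the slide dish and lay it gently on the dark rubber mat, handle up; then lift the rack that holds slides up and off its peg and, keeping it upright, lower it gently into the open dish until it stands flat on the dish floor. Leave the empty rack hanging and the other things on the bench where they are.

Things in the scene. Friction and masses are not known exactly. Their poses are not given: they have to be found in the camera images.
- full_rack: dark steel slide rack with eight upright glass slides, broad white labels, about 260 g; hangs from either of the stand's pegs. Basket 56 (x) x 86 (y, along the slides) x 30 mm high; slide tops 31 mm up. A 6 mm wire bail rises from the middle of the short ends to shoulders at y +-30, z 85 mm, then to an apex over the centre. Origin: centre of the underside, z up. Half-turn symmetric
- full_rack_grip (a point): centre of the black grip block on the full rack's bail, 119 mm above the underside. Block 16 (x) x 20 (y) mm, from z = 97 to 133 mm. Put the TCP here, tool down, fingers closing along the rack's y. The bail's apex, which rests on the peg, is just below the block (wire centre at z = 95 mm)
- empty_rack: the same rack without slides, about 180 g, hanging on the other peg; must stay there
- stand: drip stand fixed to the bench: grey base plate 140 x 200 x 12 mm, central post, cross bar along y at height 173 mm, and two steel pegs (8 mm bar) at y = +-90 mm pointing to the stand's -x, with upturned tips. To free a rack raise it about 32 mm (24 to 45: more, and the slides meet the peg from below), then move it along the stand's -x by 70 mm or more. Origin: foot of the post, z up
- peg_left (a point): dip of the peg at the stand's +y side, where a rack hangs: 60 mm out from the cross bar, bar centre 165 mm above the bench. From here the peg rises to its tip 30 mm farther out (top 191 mm above the bench)
- peg_right (a point): the same for the peg at the stand's -y side
- dish: loose open grey plastic slide dish, 900 g, outside 80 (x) x 110 (y) x 65 mm high, walls and floor 5 mm, inside 70 x 100 x 60 mm: the rack goes in with 7 mm to spare on each side, its long side along the dish's long side (y). Covered by the lid at the start. Origin: centre of the underside, z up
- dish_in (a point): centre of the dish's inner floor, 5 mm above its underside; axes as the dish
- lid: loose grey plastic lid, 180 g, lying on the dish: plate 86 (x) x 116 (y) x 6 mm over a plug 66 x 96 mm that drops 6 mm into the dish mouth with 2 mm to spare. Black handle bar on top, 14 (x) x 44 (y) mm, rising 27 mm from the plate. Origin: centre of the plug's underside (12 mm below the plate's top), z up
- lid_grip (a point): point on the axis of the lid's handle bar, 30 mm above the lid's origin (18 mm above the plate's top); grip the bar across the lid's x, TCP 4 mm above this point so that the fingertips clear the plate
- mat: dark rubber mat fixed to the bench, 150 (x) x 180 (y) x 3 mm. Origin: centre of its underside, on the bench
- coverslip_box: small closed green box 75 x 55 x 26 mm, bystander; origin at the centre of its underside
- bottle: amber reagent bottle, 56 mm across, 130 mm high, bystander; origin at the centre of its underside
- petri: shallow glass dish, 88 mm across, 16 mm high, bystander; origin at the centre of its underside
Not all that is in view belongs to the job. Leave any blue or red look-alike of the full_rack alone.

How it is judged:
By the outcome, as a careful person would: the job done as asked, in the order asked, and still so for the second after the job is handed in, with the robot touching nothing.
It also fails if it takes over 62 s, if anything falls off the work surface, if the arm or the gripper's body presses on something with over 40 N, if the wrist force passes 120 N, or if a joint passes its speed limit or range.

## Working session

There is one attempt and no reset: what is moved stays moved. The work goes in short steps, Python scripts to look and compute and a shell command to move; the robot and the scene stay as the last step left them, time stands still between calls to the robot, and variables do not carry over. Pictures are saved under pics/ and viewed, at most 13 in all, crops included, and the job is handed in when it is done.

```bash
mkdir -p pics
cat > h.py <<'E'
import numpy as np, cv2, pickle
from rig import ctrl
def snap(cam,name):
    c=ctrl.capture(cam); cv2.imwrite(f'pics/{name}.png',c['pixels']); pickle.dump(c,open(f'pics/{name}.pkl','wb')); return c
def load(n): return pickle.load(open(f'pics/{n}.pkl','rb'))
def at_z(c,u,v,z):
    R=np.array(c['R']);t=np.array(c['t']).ravel()
    d=R.T@np.array([(u-c['cx'])/c['fx'],(v-c['cy'])/c['fy'],1]); o=-R.T@t
    return o+d*(z-o[2])/d[2]
def proj(c,X):
    p=np.array(c['R'])@np.array(X,float)+np.array(c['t']).ravel()
    return p[0]/p[2]*c['fx']+c['cx'],p[1]/p[2]*c['fy']+c['cy']
E
python3 - <<'E'
from h import *
for n in('top','side'):
    c=snap(n,n+'0'); R=np.array(c['R']); print(n,-R.T@np.array(c['t']).ravel(),R.round(2).tolist(),c['fx'])
s=ctrl.sense(); print(s['time_s'],s['eef_pos'],s['ee_rot'])
E
```

```text
top [ 377.64850956   31.04951237 1336.99308094] [[0.03, -1.0, 0.02], [-0.99, -0.03, -0.14], [0.14, -0.01, -0.99]] 491.8976935729812
side [  27.43987323 -733.97144318  672.91202504] [[0.83, -0.55, 0.03], [-0.26, -0.44, -0.86], [0.48, 0.71, -0.51]] 461.52849889449715
0.1 [170.41574377 496.35603819 249.50680238] [-2.29074165e-04  1.64641311e-01  9.86353338e-01 -5.27645250e-04]
```

View pics/top0.png

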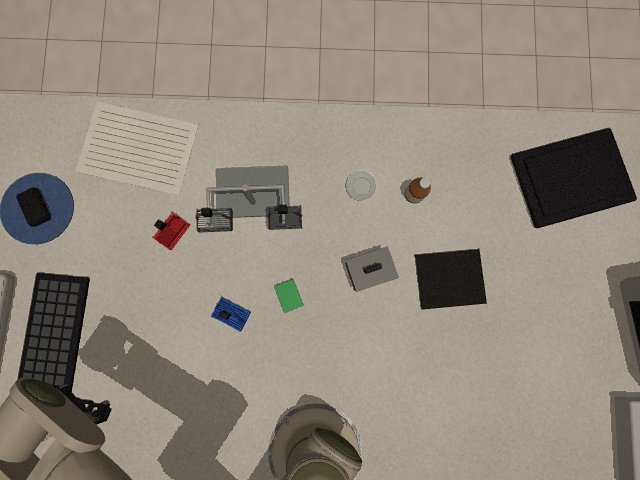

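View pics/side0.png

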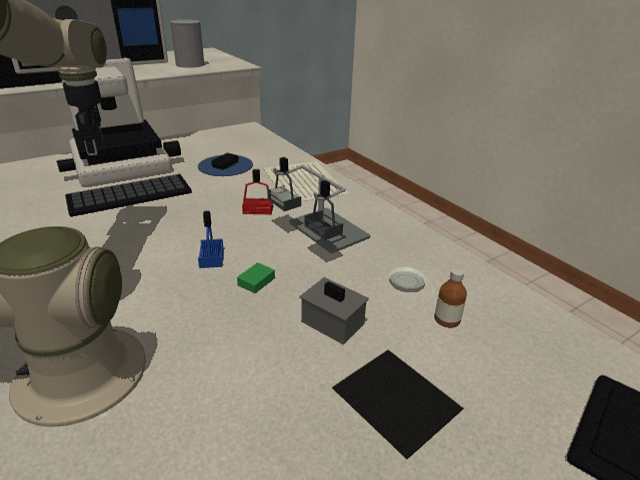

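The top view shows the stand at about (250,195), with one rack at (214,218) and the other at (284,216). The lidded dish is at (370,268) and the mat at (451,279). There are also blue and red decoy racks, the green box, the petri dish and the bottle. Next I'll zoom in on both views.

Run:
```python
from h import *
a=load('top0')['pixels'];b=load('side0')['pixels']
A=cv2.resize(a[160:320,185:345],(0,0),fx=5,fy=5,interpolation=cv2.INTER_CUBIC)[:600]
cv2.imwrite('pics/rk.png',np.hstack([cv2.resize(a[170:245,185:315],(0,0),fx=6,fy=6,interpolation=cv2.INTER_CUBIC)]))
A=cv2.resize(a[235:320,335:495],(0,0),fx=5,fy=5,interpolation=cv2.INTER_CUBIC)
cv2.imwrite('pics/dl.png',A)
X=cv2.resize(a[160:240,190:350],(800,400),interpolation=cv2.INTER_CUBIC)[:300,:600]
Y=cv2.resize(b[145:265,235:385],(750,600),interpolation=cv2.INTER_CUBIC)
cv2.imwrite('pics/sd.png',Y)
```

```text
(no output)
```

View pics/rk.png

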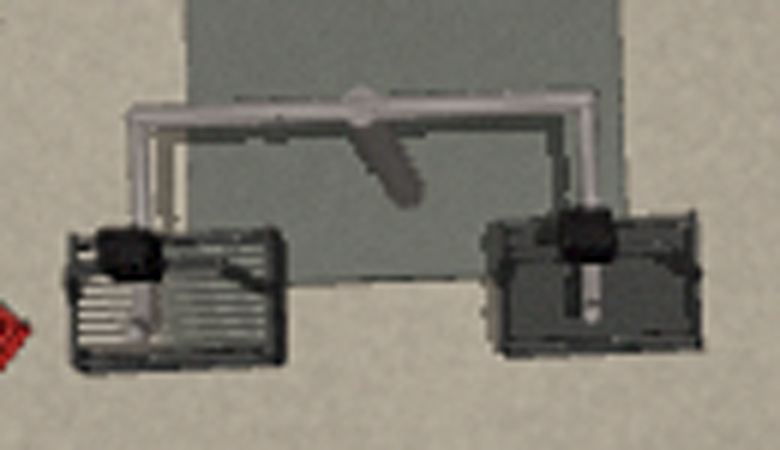

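View pics/dl.png

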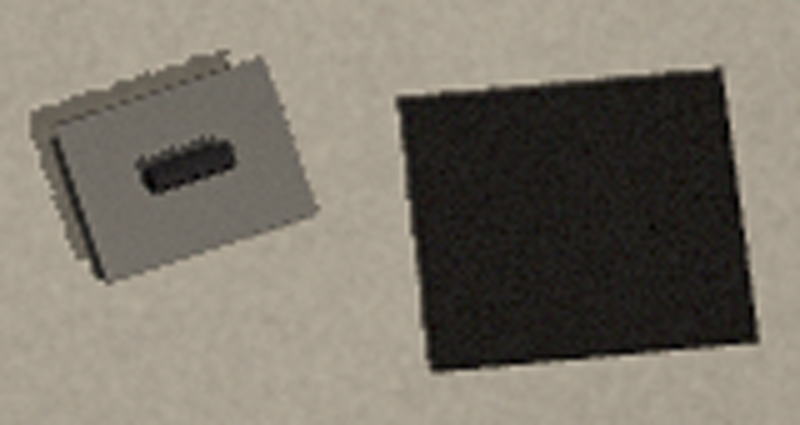

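View pics/sd.png

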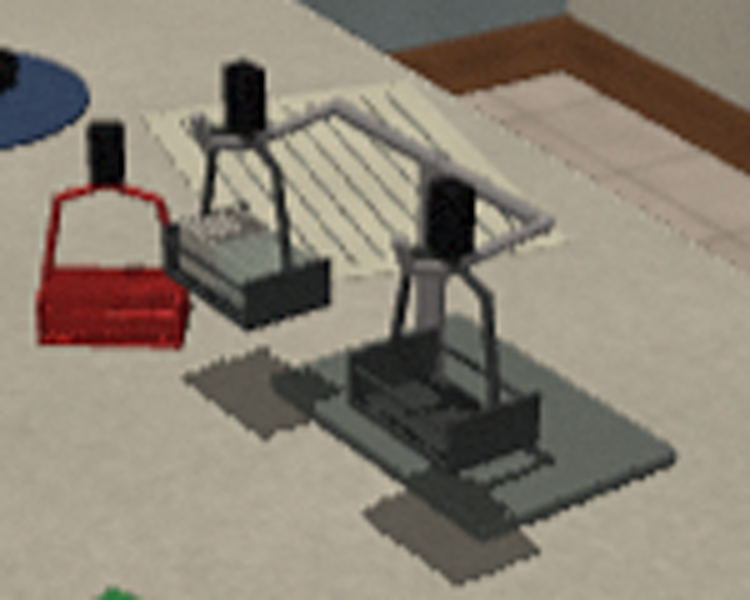

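In the zooms, the rack with slides hangs at the left (+y) peg, with its block at about (207,212) in top and (284,164) in side. The right-hand rack is empty. The lid corners, handle and mat corners are all clear.

Run:
```python
from h import *
T=load('top0');S=load('side0')
def up(L,f,ox,oy): return [((u+.5)/f-.5+ox,(v+.5)/f-.5+oy) for u,v in L]
def rect(n,c,P,z):
    Q=np.array([at_z(c,u,v,z)[:2] for u,v in P]); e=np.roll(Q,-1,0)-Q
    print(n,Q.mean(0).round(1),'edges',np.linalg.norm(e,axis=1).round(1),'ang',np.degrees(np.arctan2(e[:,1],e[:,0])).round(1))
rect('lid',T,up([(53,133),(265,57),(318,210),(106,283)],5,335,235),71)
rect('mat',T,up([(398,97),(722,68),(758,342),(431,371)],5,335,235),3)
rect('base',T,up([(187,0),(620,0),(624,275),(187,283)],6,185,170),12)
rect('rackL',T,up([(75,235),(283,228),(283,362),(75,372)],6,185,170),107)
h=up([(187,163)],5,335,235)[0]; print('handle',at_z(T,*h,96))
for p in up([(138,112),(588,98),(143,325),(592,310)],6,185,170): print('bar',at_z(T,*p,173).round(1),at_z(T,*p,185).round(1))
def tri(p,q):
    A=[];b=[]
    for c,(u,v) in((T,p),(S,q)):
        R=np.array(c['R']);t=np.array(c['t']).ravel()
        for k,r in(((u-c['cx'])/c['fx'],0),((v-c['cy'])/c['fy'],1)):
            A.append(R[r]-k*R[2]);b.append(k*t[2]-t[r])
    x,r,*_=np.linalg.lstsq(np.array(A),np.array(b),rcond=None);return x,r
print('blockL',tri(up([(128,254)],6,185,170)[0],up([(245,97)],5,235,145)[0]))
print('blockR',tri(up([(588,235)],6,185,170)[0],up([(451,217)],5,235,145)[0]))
s=up([(340,292)],5,235,145)[0]
print('lid handle side',tri(h,(334.5,291)))
for n,X in(('full',(0,0,0)),):pass
```

```text
lid [ 472.2 -133.7] edges [117.5  83.4 116.1  81.5] ang [ -68.7 -160.4  110.4   20.6]
mat [ 457.1 -356.2] edges [179.7 149.6 178.6 148.8] ang [ -83.3 -173.6   96.5    6.8]
base [676.1 190.4] edges [199.1 128.9 198.3 132.2] ang [ -88.2 -177.2   92.8    3.1]
rackL [582.8 270.7] edges [87.6 57.3 87.  58.5] ang [ -86.3 -177.1   94.5    3.4]
handle [ 474.07131986 -131.02741379   96.        ]
bar [647.5 278.5 173. ] [644.7 275.9 185. ]
bar [658.9  98.  173. ] [656.   97.3 185. ]
bar [560.9 271.5 173. ] [559.  269.1 185. ]
bar [572.3  93.3 173. ] [570.3  92.7 185. ]
blockL (array([585.92194492, 275.07221872, 192.06305421]), array([3.58236754e-05]))
blockR (array([598.51537174,  95.09997832, 192.71702932]), array([0.30680725]))
lid handle side (array([ 474.56871467, -132.35061465,   83.7848932 ]), array([0.54639354]))
```

```bash
python3 -m jog '[{"delta_pos":[15,-30,0],"angular":[0,0,-0.08],"fingers":1},{"delta_pos":[40,-80,0],"angular":[0,0,-0.18],"fingers":1},{"delta_pos":[65,-135,0],"angular":[0,0,-0.3],"fingers":1},{"delta_pos":[90,-190,0],"angular":[0,0,-0.4],"fingers":1},{"delta_pos":[115,-245,0],"angular":[0,0,-0.5],"fingers":1},{"delta_pos":[140,-300,0],"angular":[0,0,-0.6],"fingers":1},{"delta_pos":[165,-355,0],"angular":[0,0,-0.7],"fingers":1},{"delta_pos":[190,-410,0],"angular":[0,0,-0.8],"fingers":1},{"delta_pos":[215,-465,-10],"angular":[0,0,-0.85],"fingers":1},{"delta_pos":[240,-515,-20],"angular":[0,0,-0.88],"fingers":1}]' 40; python3 -m jog '[{"delta_pos":[25,-45,-20],"angular":[0,0,0],"fingers":0.7},{"delta_pos":[45,-80,-50],"angular":[0,0,0],"fingers":0.6},{"delta_pos":[55,-105,-80],"angular":[0,0,0],"fingers":0.6},{"delta_pos":[63,-114,-90],"angular":[0,0,0],"fingers":0.6},{"delta_pos":[63,-114,-90],"angular":[0,0,0],"fingers":0.6}]'
```

```text
time_s: 1.35
eef_pos: [410.9, -20.6, 229.7]
ee_rot: [0.0, 0.57, 0.822, 0.0]
force: [0.3, 1.3, 0.1]
grip_width: 1.002
grip_force: 0.0
time_s: 1.98
eef_pos: [473.7, -132.2, 140.0]
ee_rot: [-0.0, 0.569, 0.822, 0.0]
force: [0.1, 0.3, 0.6]
grip_width: 0.598
grip_force: 0.0
```

```bash
python3 -m jog '[{"delta_pos":[0,-0.5,-25],"angular":[0,0,0],"fingers":0.6},{"delta_pos":[0,-0.5,-40],"angular":[0,0,0],"fingers":0.5},{"delta_pos":[0,-0.5,-47],"angular":[0,0,0],"fingers":0.4},{"delta_pos":[0,-0.5,-47],"angular":[0,0,0],"fingers":0.1},{"delta_pos":[0,-0.5,-47],"angular":[0,0,0],"fingers":0},{"delta_pos":[0,-0.5,-47],"angular":[0,0,0],"fingers":0},{"delta_pos":[0,-0.5,-47],"angular":[0,0,0],"fingers":0},{"delta_pos":[0,-0.5,-47],"angular":[0,0,0],"fingers":0}]' 40
```

```text
time_s: 2.98
eef_pos: [473.8, -133.0, 93.5]
ee_rot: [0.0, 0.569, 0.822, 0.0]
force: [-1.1, 1.9, 5.7]
grip_width: 0.155
grip_force: 42.6
```

```bash
python3 -m jog '[{"delta_pos":[0,0,5],"angular":[0,0,0],"fingers":0},{"delta_pos":[0,0,12],"angular":[0,0,0],"fingers":0},{"delta_pos":[0,0,30],"angular":[0,0,0],"fingers":0},{"delta_pos":[0,0,50],"angular":[0,0,0],"fingers":0},{"delta_pos":[0,-20,60],"angular":[0,0,-0.05],"fingers":0},{"delta_pos":[-3,-60,60],"angular":[0,0,-0.1],"fingers":0},{"delta_pos":[-7,-110,60],"angular":[0,0,-0.15],"fingers":0},{"delta_pos":[-11,-160,60],"angular":[0,0,-0.2],"fingers":0},{"delta_pos":[-15,-205,40],"angular":[0,0,-0.245],"fingers":0},{"delta_pos":[-17,-223,20],"angular":[0,0,-0.245],"fingers":0}]'; python3 -c "
from h import *
snap('side','s1')"
```

```text
time_s: 4.22
eef_pos: [455.3, -359.4, 112.1]
ee_rot: [0.0, 0.667, 0.745, -0.0]
force: [0.7, 1.0, -2.0]
grip_width: 0.154
grip_force: 41.6
```

View pics/s1.png

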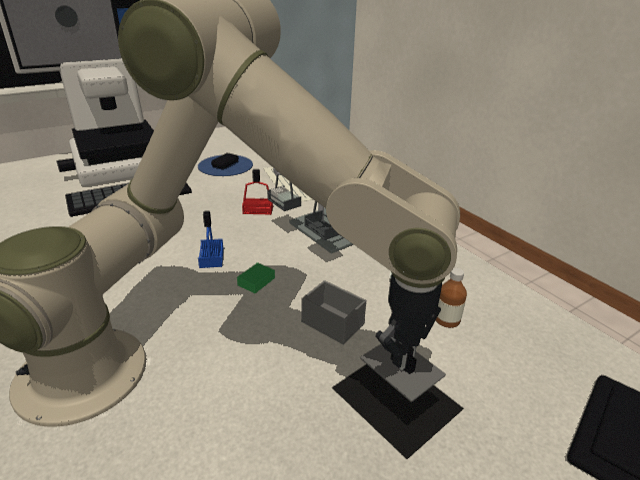

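The lid is in the gripper above the mat at about (400,370). The dish is open at (334,312) and still in place. Now I'll lower the lid gently.

```bash
python3 -m jog '[{"delta_pos":[0,0,-25],"angular":[0,0,0],"fingers":0},{"delta_pos":[0,0,-50],"angular":[0,0,0],"fingers":0},{"delta_pos":[0,0,-64],"angular":[0,0,0],"fingers":0},{"delta_pos":[0,0,-69],"angular":[0,0,0],"fingers":0},{"delta_pos":[0,0,-71],"angular":[0,0,0],"fingers":0},{"delta_pos":[0,0,-72.5],"angular":[0,0,0],"fingers":0},{"delta_pos":[0,0,-73.5],"angular":[0,0,0],"fingers":0}]'
```

```text
time_s: 5.15
eef_pos: [456.7, -356.1, 39.9]
ee_rot: [0.0, 0.665, 0.747, -0.0]
force: [0.3, 0.2, -2.4]
grip_width: 0.157
grip_force: 41.6
```

```bash
python3 -m jog '[{"delta_pos":[0,0,-0.7],"angular":[0,0,0],"fingers":0},{"delta_pos":[0,0,-1.4],"angular":[0,0,0],"fingers":0},{"delta_pos":[0,0,-2],"angular":[0,0,0],"fingers":0},{"delta_pos":[0,0,-2],"angular":[0,0,0],"fingers":0}]'
```

```text
time_s: 5.65
eef_pos: [456.6, -356.0, 37.5]
ee_rot: [0.0, 0.665, 0.747, 0.0]
force: [0.2, 1.3, -0.4]
grip_width: 0.156
grip_force: 41.7
```

```bash
python3 -m jog '[{"delta_pos":[0,0,-0.4],"angular":[0,0,0],"fingers":0.15},{"delta_pos":[0,0,-0.4],"angular":[0,0,0],"fingers":0.3},{"delta_pos":[0,0,-0.4],"angular":[0,0,0],"fingers":0.5},{"delta_pos":[0,0,5],"angular":[0,0,0],"fingers":0.5},{"delta_pos":[0,0,25],"angular":[0,0,0],"fingers":0.5},{"delta_pos":[0,0,70],"angular":[0,0,0],"fingers":0.5},{"delta_pos":[0,0,125],"angular":[0,0,0],"fingers":0.6},{"delta_pos":[0,0,180],"angular":[0,0,0],"fingers":0.7},{"delta_pos":[5,20,215],"angular":[0,0,0.1],"fingers":0.7},{"delta_pos":[15,65,224],"angular":[0,0,0.2],"fingers":0.7}]'
python3 -m jog '[{"delta_pos":[10,50,0],"angular":[0,0,0.13],"fingers":0.6},{"delta_pos":[20,105,0],"angular":[0,0,0.26],"fingers":0.6},{"delta_pos":[35,160,0],"angular":[0,0,0.4],"fingers":0.6},{"delta_pos":[50,215,0],"angular":[0,0,0.54],"fingers":0.6},{"delta_pos":[60,270,0],"angular":[0,0,0.68],"fingers":0.6},{"delta_pos":[70,325,0],"angular":[0,0,0.82],"fingers":0.6},{"delta_pos":[80,380,0],"angular":[0,0,0.96],"fingers":0.6},{"delta_pos":[90,435,0],"angular":[0,0,1.1],"fingers":0.6},{"delta_pos":[100,485,0],"angular":[0,0,1.22],"fingers":0.6},{"delta_pos":[110,530,0],"angular":[0,0,1.317],"fingers":0.6}]'
python3 -c "
from h import *
snap('side','s2');snap('top','t2')"
```

```text
time_s: 6.9
eef_pos: [471.8, -291.5, 264.2]
ee_rot: [0.002, 0.587, 0.81, -0.0]
force: [-0.3, 1.1, -0.1]
grip_width: 0.7
grip_force: 0.0
time_s: 8.15
eef_pos: [581.5, 240.9, 261.9]
ee_rot: [0.0, -0.033, 0.999, 0.0]
force: [0.1, 0.7, -1.4]
grip_width: 0.602
grip_force: 0.0
```

```bash
python3 -m jog '[{"delta_pos":[3,20,0],"angular":[0,0,0],"fingers":0.6},{"delta_pos":[5.5,34,-10],"angular":[0,0,0],"fingers":0.6},{"delta_pos":[5.5,34,-30],"angular":[0,0,0],"fingers":0.6},{"delta_pos":[5.5,34,-30],"angular":[0,0,0],"fingers":0.6}]'
python3 - <<'E'
from h import *
c=snap('side','s3')
p=c['pixels']
a=cv2.resize(p[110:230,240:360],(480,480),interpolation=cv2.INTER_CUBIC);b=cv2.resize(p[320:470,310:480],(0,0),fx=1.85,fy=1.85)
b=cv2.copyMakeBorder(b,0,480-b.shape[0],0,0,cv2.BORDER_CONSTANT)
cv2.imwrite('pics/s3c.png',np.hstack([a,b]))
E
```

```text
time_s: 8.75
eef_pos: [586.5, 272.6, 229.6]
ee_rot: [-0.002, -0.03, 1.0, -0.0]
force: [0.2, 0.0, 0.1]
grip_width: 0.601
grip_force: 0.0
```

View pics/s3c.png

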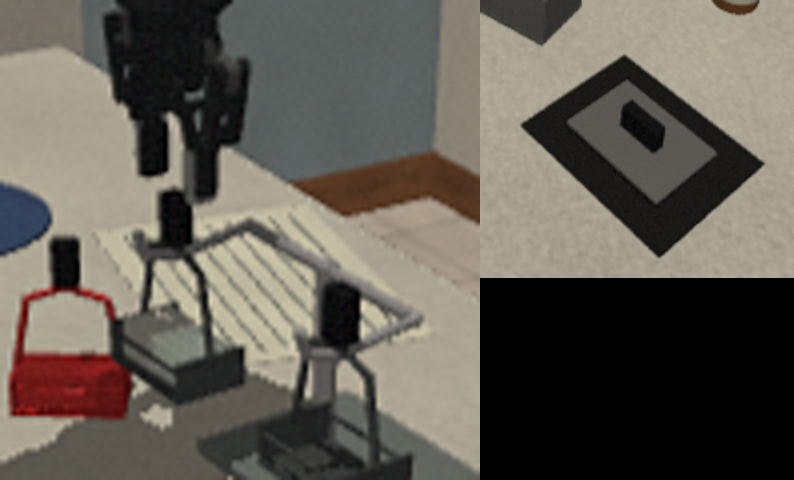

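The lid lies on the mat, handle up, inside the mat's edges at (650,130) in the crop. The fingers straddle the full rack's block at (175,215) in the crop. I'll descend and grip.

```bash
python3 -m jog '[{"delta_pos":[0,0,-15],"angular":[0,0,0],"fingers":0.6},{"delta_pos":[0,0,-27],"angular":[0,0,0],"fingers":0.5},{"delta_pos":[0,0,-34],"angular":[0,0,0],"fingers":0.45},{"delta_pos":[0,0,-34],"angular":[0,0,0],"fingers":0.3},{"delta_pos":[0,0,-34],"angular":[0,0,0],"fingers":0.2},{"delta_pos":[0,0,-34],"angular":[0,0,0],"fingers":0},{"delta_pos":[0,0,-34],"angular":[0,0,0],"fingers":0},{"delta_pos":[0,0,-34],"angular":[0,0,0],"fingers":0}]' 60
```

```text
time_s: 9.8
eef_pos: [587.2, 273.3, 198.0]
ee_rot: [0.001, -0.031, 1.0, 0.0]
force: [1.3, 2.7, 3.0]
grip_width: 0.224
grip_force: 59.3
```

```bash
python3 -m jog '[{"delta_pos":[0,0,4],"angular":[0,0,0],"fingers":0},{"delta_pos":[0,0,12],"angular":[0,0,0],"fingers":0},{"delta_pos":[0,0,22],"angular":[0,0,0],"fingers":0},{"delta_pos":[0,0,30],"angular":[0,0,0],"fingers":0},{"delta_pos":[0,0,33],"angular":[0,0,0],"fingers":0},{"delta_pos":[0,0,33],"angular":[0,0,0],"fingers":0}]'
```

```text
time_s: 10.55
eef_pos: [587.0, 273.0, 230.6]
ee_rot: [0.0, -0.031, 1.0, -0.0]
force: [-0.2, -0.0, -2.7]
grip_width: 0.224
grip_force: 58.9
```

```bash
python3 -m jog '[{"delta_pos":[-8,-0.5,0],"angular":[0,0,0],"fingers":0},{"delta_pos":[-25,-1.5,0],"angular":[0,0,0],"fingers":0},{"delta_pos":[-45,-2.7,0],"angular":[0,0,0],"fingers":0},{"delta_pos":[-65,-4,0],"angular":[0,0,0],"fingers":0},{"delta_pos":[-82,-5,0],"angular":[0,0,0],"fingers":0},{"delta_pos":[-95,-6,0],"angular":[0,0,0],"fingers":0},{"delta_pos":[-98,-6,0],"angular":[0,0,0],"fingers":0},{"delta_pos":[-98,-6,0],"angular":[0,0,0],"fingers":0}]'
python3 - <<'E'
from h import *
snap('side','s4'); p=snap('top','t4')['pixels']
cv2.imwrite('pics/t4c.png',np.hstack([cv2.resize(p[230:310,325:405],(400,400),interpolation=cv2.INTER_CUBIC),cv2.resize(load('s4')['pixels'][110:310,240:390],(300,400),interpolation=cv2.INTER_CUBIC)]))
E
```

```text
time_s: 11.55
eef_pos: [489.0, 267.0, 230.5]
ee_rot: [0.0, -0.031, 1.0, -0.0]
force: [-0.0, 0.3, -2.4]
grip_width: 0.225
grip_force: 58.8
```

View pics/t4c.png

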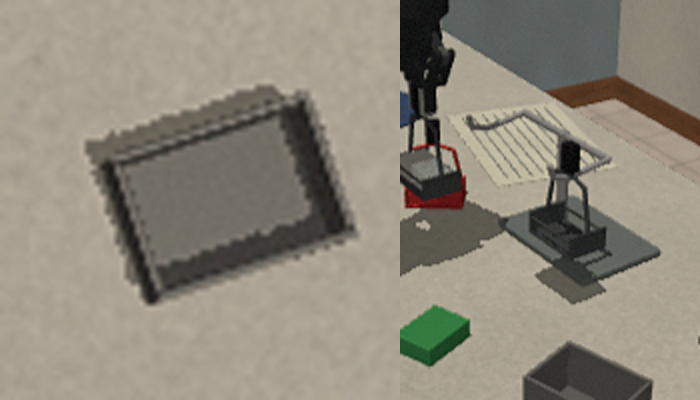

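The full rack hangs free in the gripper and the empty rack is still on its peg. The open dish rim has crop corners (103,160), (303,94), (354,235) and (151,302). Next I'll measure the dish.

Run:
```python
from h import *
T=load('t4');S=load('s4')
P=[((u+.5)/5-.5+325,(v+.5)/5-.5+230) for u,v in[(103,160),(303,94),(354,235),(151,302)]]
Q=np.array([at_z(T,*p,65)[:2] for p in P]);e=np.roll(Q,-1,0)-Q
print(Q.mean(0),np.linalg.norm(e,axis=1),np.degrees(np.arctan2(e[:,1],e[:,0])))
# side: corners of the rim nearest seen; predict and crop around dish & held rack with model overlay
def rp(cx,cy,yaw,w,h,z):
    c,s=np.cos(np.radians(yaw)),np.sin(np.radians(yaw))
    return [(cx+c*a-s*b,cy+s*a+c*b,z) for a,b in((-w,-h),(w,-h),(w,h),(-w,h))]
im=cv2.resize(S['pixels'],(0,0),fx=4,fy=4,interpolation=cv2.INTER_CUBIC)
def draw(pts,col):
    q=np.array([proj(S,x) for x in pts]); cv2.polylines(im,[np.int32(q*4+1.5)],True,col,1)
m=Q.mean(0)
draw(rp(*m,20.5,40,55,65),(0,255,255)); draw(rp(*m,20.5,35,50,65),(0,255,0))
for z in(109.5,139.5): draw(rp(489,267,3.6,28,43,z),(0,255,255))
cv2.imwrite('pics/ov.png',np.hstack([im[4*270:4*350,4*290:4*380],im[4*170:4*250,4*225:4*300]]))
```

```text
[ 471.47268894 -130.41372368] [110.33091525  77.53998541 111.14478611  77.13987557] [ -70.14565896 -159.61583024  109.64975982   19.78293249]
```

View pics/ov.png

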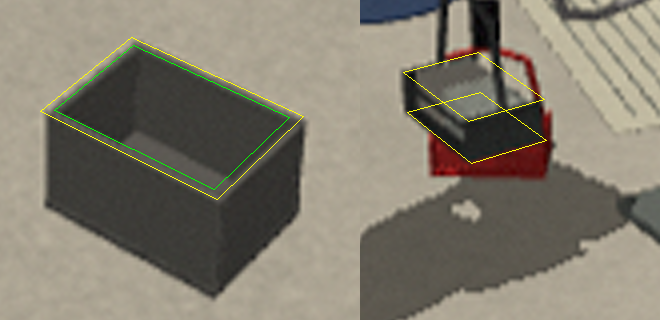

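```bash
python3 -m jog '[{"delta_pos":[-1,-10,5],"angular":[0,0,0.02],"fingers":0},{"delta_pos":[-2,-40,10],"angular":[0,0,0.05],"fingers":0},{"delta_pos":[-4,-85,10],"angular":[0,0,0.08],"fingers":0},{"delta_pos":[-6,-135,10],"angular":[0,0,0.11],"fingers":0},{"delta_pos":[-8,-185,10],"angular":[0,0,0.14],"fingers":0},{"delta_pos":[-10,-235,10],"angular":[0,0,0.18],"fingers":0},{"delta_pos":[-12,-285,10],"angular":[0,0,0.22],"fingers":0},{"delta_pos":[-14,-335,10],"angular":[0,0,0.26],"fingers":0},{"delta_pos":[-16,-375,5],"angular":[0,0,0.29],"fingers":0},{"delta_pos":[-16.5,-394,-5],"angular":[0,0,0.29],"fingers":0}]'
python3 -m jog '[{"delta_pos":[0,-4.5,-10],"angular":[0,0,0],"fingers":0},{"delta_pos":[0,-4.5,-20],"angular":[0,0,0],"fingers":0},{"delta_pos":[0,-4.5,-20],"angular":[0,0,0],"fingers":0},{"delta_pos":[0,-4.5,-20],"angular":[0,0,0],"fingers":0}]'
python3 - <<'E'
from h import *
S=snap('side','s5');s=ctrl.sense();x,y,z=s['eef_pos'];print(s['eef_pos'],s['ee_rot'])
im=cv2.resize(S['pixels'],(0,0),fx=5,fy=5,interpolation=cv2.INTER_CUBIC)
cv2.imwrite('pics/s5c.png',im[5*240:5*350,5*280:5*400])
E
```

```text
time_s: 12.9
eef_pos: [472.3, -129.2, 225.6]
ee_rot: [0.0, -0.174, 0.985, -0.0]
force: [-0.1, -0.0, -2.1]
grip_width: 0.223
grip_force: 59.0
time_s: 13.4
eef_pos: [472.8, -130.8, 205.8]
ee_rot: [0.0, -0.175, 0.985, -0.0]
force: [0.4, -0.3, -1.3]
grip_width: 0.227
grip_force: 58.8
[ 472.80547688 -130.96859964  205.87548151] [ 3.13091342e-04 -1.75142522e-01  9.84543019e-01 -2.05834656e-04]
```

View pics/s5c.png

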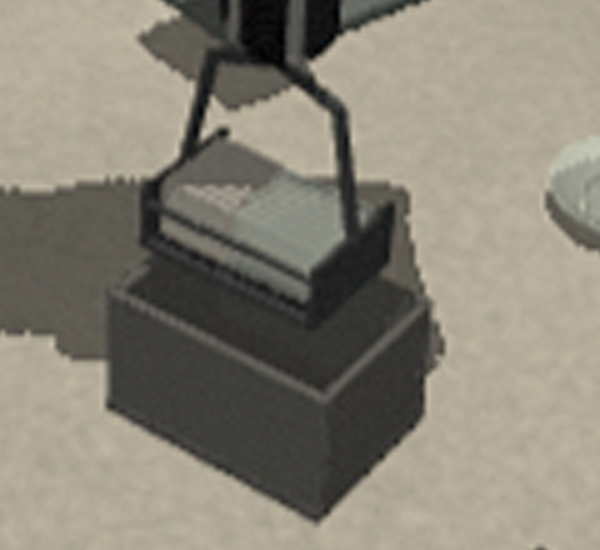

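The rack is centred over the dish within about 2 mm, with its bottom corners at (143,245), (310,328) and (385,262). The rim corners are at (108,290), (322,395) and (425,303). Lowering now.

```bash
python3 -m jog '[{"delta_pos":[-0.5,-0.8,-10],"angular":[0,0,0],"fingers":0},{"delta_pos":[-0.5,-0.8,-20],"angular":[0,0,0],"fingers":0},{"delta_pos":[-0.5,-0.8,-30],"angular":[0,0,0],"fingers":0},{"delta_pos":[-0.5,-0.8,-42],"angular":[0,0,0],"fingers":0},{"delta_pos":[-0.5,-0.8,-54],"angular":[0,0,0],"fingers":0},{"delta_pos":[-0.5,-0.8,-65],"angular":[0,0,0],"fingers":0},{"delta_pos":[-0.5,-0.8,-72],"angular":[0,0,0],"fingers":0},{"delta_pos":[-0.5,-0.8,-75],"angular":[0,0,0],"fingers":0},{"delta_pos":[-0.5,-0.8,-76.5],"angular":[0,0,0],"fingers":0},{"delta_pos":[-0.5,-0.8,-76.5],"angular":[0,0,0],"fingers":0}]'
python3 -m jog '[{"delta_pos":[0,0,-0.6],"angular":[0,0,0],"fingers":0},{"delta_pos":[0,0,-1.2],"angular":[0,0,0],"fingers":0},{"delta_pos":[0,0,-1.8],"angular":[0,0,0],"fingers":0},{"delta_pos":[0,0,-1.8],"angular":[0,0,0],"fingers":0}]'
```

```text
time_s: 14.7
eef_pos: [472.1, -132.3, 129.2]
ee_rot: [0.0, -0.175, 0.985, -0.0]
force: [-0.3, -0.6, -2.1]
grip_width: 0.224
grip_force: 59.1
time_s: 15.2
eef_pos: [472.0, -132.3, 127.2]
ee_rot: [-0.0, -0.175, 0.985, 0.0]
force: [0.6, -0.4, -2.2]
grip_width: 0.222
grip_force: 59.1
```

```bash
python3 -m jog '[{"delta_pos":[0,0,-0.4],"angular":[0,0,0],"fingers":0},{"delta_pos":[0,0,-0.8],"angular":[0,0,0],"fingers":0},{"delta_pos":[0,0,-1.2],"angular":[0,0,0],"fingers":0},{"delta_pos":[0,0,-1.2],"angular":[0,0,0],"fingers":0}]'
```

```text
time_s: 15.7
eef_pos: [472.0, -132.3, 126.0]
ee_rot: [-0.0, -0.175, 0.985, 0.0]
force: [0.2, -0.1, -1.7]
grip_width: 0.221
grip_force: 59.1
```

```bash
python3 -m jog '[{"delta_pos":[0,0,-0.4],"angular":[0,0,0],"fingers":0},{"delta_pos":[0,0,-0.8],"angular":[0,0,0],"fingers":0},{"delta_pos":[0,0,-0.8],"angular":[0,0,0],"fingers":0}]'
```

```text
time_s: 16.08
eef_pos: [472.1, -132.2, 125.8]
ee_rot: [0.0, -0.175, 0.985, -0.0]
force: [-1.7, 1.9, 5.1]
grip_width: 0.228
grip_force: 60.3
```

Contact is made with the dish floor, so I'll release and withdraw.

```bash
python3 -m jog '[{"delta_pos":[0,0,0.3],"angular":[0,0,0],"fingers":0.2},{"delta_pos":[0,0,0.3],"angular":[0,0,0],"fingers":0.35},{"delta_pos":[0,0,0.3],"angular":[0,0,0],"fingers":0.5},{"delta_pos":[0,0,0.3],"angular":[0,0,0],"fingers":0.6},{"delta_pos":[0,0,10],"angular":[0,0,0],"fingers":0.6},{"delta_pos":[0,0,40],"angular":[0,0,0],"fingers":0.6},{"delta_pos":[0,0,90],"angular":[0,0,0],"fingers":0.6},{"delta_pos":[0,0,140],"angular":[0,0,0],"fingers":0.6},{"delta_pos":[0,0,150],"angular":[0,0,0],"fingers":0.6},{"delta_pos":[0,0,150],"angular":[0,0,0],"fingers":0.6}]'
python3 - <<'E'
from h import *
S=snap('side','s6')
cv2.imwrite('pics/s6c.png',cv2.resize(S['pixels'][150:470,220:500],(700,600*1),interpolation=cv2.INTER_CUBIC))
E
```

```text
time_s: 17.32
eef_pos: [472.0, -132.2, 275.3]
ee_rot: [0.0, -0.175, 0.985, -0.0]
force: [-0.1, 0.0, -0.1]
grip_width: 0.599
grip_force: 0.0
```

View pics/s6c.png

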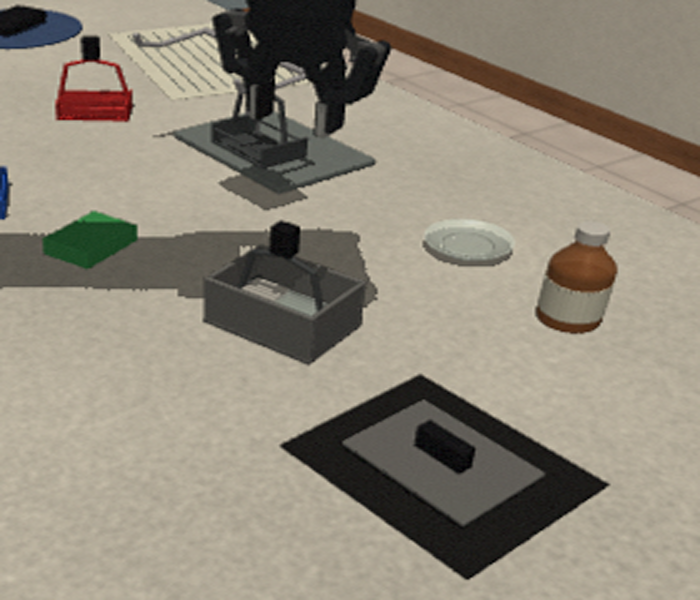

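The rack stands upright in the dish at (285,285), the lid is on the mat at (445,455), the empty rack still hangs, and the bystanders are where they were. Handing in.

```bash
python3 -c "
from rig import ctrl
print(ctrl.finish_job())"
```

```text
the job is handed in; nothing more can be done
None
```

The lid lies handle up on the mat, the full rack stands upright in the open dish, and the empty rack still hangs on its peg; I handed the job in at about 17 s of the 62 s allowed.

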